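Discard the red-capped tube through the bin's sprung flap

ROBOT

A 7-joint arm with a two-finger parallel gripper is mounted at the origin on the work surface. World frame = base frame: x ahead of the robot, y to its left, z up, the work surface at z = 0. Lengths are in m, angles in rad, forces in N, time in s.
With the tool pointing down it reaches from about 0.425 to 0.875 m from the base axis. Payload 4.7 kg.
Tool frame: the origin (TCP) lies midway between the tips of the shut fingers; the grasp point (between the pads) lies 19 mm behind it; y points along the fingers, z is the direction in which the jaws open and shut, and the axes are right-handed (so a half turn about y gives the same grasp; the last joint's range is limited). The gripper opens to 87 mm and grips with 3 to 60 N. Pads are 19 mm wide; open, the fingers measure 117 mm over their backs; the gripper's body (75 mm by 190 mm) begins 51 mm behind the grasp point.
Start: joints at [0.014, 0.321, -0.07, 1.45, 0.023, 1.371, -0.057], TCP at [0.65, -0, 0.223] pointing down, gripper open.
Joint ranges: [-2.86, 2.86], [-0.3, 2.09], [-1.38, 1.24], [0.06, 2.45], [-1.56, 4.7], [0.09, 2.05], [-2.69, 2.69]. Speed limits (rad/s): [2.57, 2.57, 3.14, 3.14, 3.14, 3.14, 3.14].

INTERFACE

Orientations are given as a rotation vector (axis times angle).
In Python, from bench import ctrl gives the robot as it stands.
- The arm moves only by the tool play_rows, never from a script. Its arguments are lists of equal length, an entry for each row: "translation": the shift along the tool's x, y, z in mm, a list of three; "turn": the turn, a rotation vector about the tool's x, y, z in rad, a list of three; "fingers": the opening, from -1 (shut) to 1 (fully open), so that 0 is half open. In form: {"translation": [[dx, dy, dz], ...], "turn": [[wx, wy, wz], ...], "fingers": [fingers, ...]}. A call has exactly 10 rows; each row shifts and turns the commanded pose from where the row before left it, along the tool's axes as they then stand; what a row does not reach is not made up. A row lasts 1/12 s, in which the tool goes at most 41.7 mm and 7.16 degrees, less where a joint would pass 70% of its speed; a pose out of reach is approached as far as the arm can. A call with a gripper value outside its range is refused whole. The fingers move at their own pace and stop on an object; "grip_force" is the grip in N (left out, the last holds). Time passes only in rows, so rows that do not move let the fingers close, or fill a call up. It gives the time, the measured TCP pose, the force and the opening at its end, in the units of the state.
- ctrl.get_state(): the state, without advancing time (a new reading comes with each control period).
- ctrl.get_image(name): name is "scene" or "side" or "wrist"; returns the picture (480x640x3 uint8, blue, green, red); there is no depth.
- ctrl.camera_info(name): a dict with "camera_matrix" (3x3 intrinsics, pixels), "k1" (the pictures are not rectified: a ray, as slopes to the right and down, at radius r is drawn at 1 + k1 r^2 times it, then the intrinsics apply), "R" (3x3) and "t" (3): a world point X has camera coordinates R X + t. Camera axes: x right, y down, z forward; pixel columns grow to the right and rows downward; lengths in m; the calibration is good to about 2 mm. A picture is of the moment at which its call begins: read the wrist's pose just before it. camera_info takes no time and is no camera call; for the wrist camera it gives the pose at the moment of the call.
- ctrl.close_job(): hands the job in, once; it reports no verdict.
The state is a dict: "time": time; "joint_positions": joint angles; "qd": joint speeds; "joint_torque": joint torques, N m; "position": TCP position; "tool_rot": TCP orientation; "ft_force": force on the tool from outside, world axes, zero at the start; "torque": the same for the moment, N m; "grip_width": opening from 0.0 (shut) to 1.0 (fully open).
Only numpy, scipy, OpenCV 4.12 (cv2) and the standard library are available. Lean on these libraries where they do the work, as an engineer would, in place of code of your own. Each camera call takes 0.05 s, during which the arm holds its last target.

TASK

Throw away the used sample tube with the red cap: hold it by the cap and push it down through the sprung yellow flap in the top of the grey bin, until it is right through and drops inside and the flap has snapped shut behind it. Push it through by hand rather than dropping it onto the flap, and leave the blue-capped tube standing where it is.

Things in the scene. Friction and masses are not known exactly. Their poses are not given: they have to be found in the camera images.
- spent_center (a point): centre (50 mm above the foot) of the used tube: rigid, closed, white, 100 mm tall, 30 mm across, about 60 g, with a red band and a red cap (top 22 mm, 34 mm across). Stands loose on the bench; z is its long axis, up to the cap. The other tube and two foil-capped empty flasks (up to 64 mm wide, 100 mm tall) stand near, at least 90 mm away, centre to centre.
- keeper_center (a point): centre of an identical tube with a blue cap and blue band, standing on the bench: it is to stay where it is.
- mouth (a point): centre of the opening in the bin's top, level with its upper face, 200 mm above the bench; z up, x across the opening (64 mm), y along it (150 mm). The bin is grey with a white top, 150 mm in x, 220 mm in y, walls and top 5 mm thick, fixed, empty. A yellow flap fills the opening. Fingers closing along y can follow the tube 40 mm down through it.
- flap (a joint): angle of the flap, rad: 0 shut (flush with the top), 1.4 hanging open. Hinged along the opening's +x edge, 62 mm long, it swings down into the bin. Its spring (2 N at the middle opens it, more than a tube's weight) snaps it shut. It leans on whatever is in the opening and pinches a tube let go before its cap is below the bin's top.

How it is judged:
On the way:
1. the fingers push the red-capped tube down through the open flap, past half its length (value of joint flap above 0.6 rad and z of spent_center in the frame of mouth below 0 m and contact force between the fingers and spent above 0.3 N), for 0.1 s.
At the end, for the whole second after the job is handed in: The red-capped tube lies or stands at rest inside the bin, its centre at least 70 mm below the bin's top; the flap is shut to within 0.1 rad; the blue-capped tube still stands upright within 30 mm of where it began (x of spent_center in the frame of mouth between -0.075 and 0.075 m and y of spent_center in the frame of mouth between -0.11 and 0.11 m and z of spent_center in the frame of mouth between -0.2 and -0.07 m and value of joint flap below 0.1 rad and linear speed of spent below 0.05 m/s and distance of keeper_center from where it was at the start of the episode below 0.03 m and angle between keeper_center's own z axis and vertical below 0.2 rad); the robot touches nothing.
It fails at once if the blue-capped tube is moved more than 30 mm or knocked over (distance of keeper_center from where it was at the start of the episode above 0.03 m or angle between keeper_center's own z axis and vertical above 0.5 rad).
It also fails if it takes over 45 s, if anything falls off the work surface, if the arm or the gripper's body presses on something with over 40 N, if the wrist force passes 120 N, or if a joint passes its speed limit or range.

## Working session

There is one attempt and no reset: what is moved stays moved. The work goes in short steps, Python scripts to look and compute and a tool call to move; the robot and the scene stay as the last step left them, time stands still between calls to the robot, and variables do not carry over. Pictures are saved under pics/ and viewed, and the job is handed in when it is done.

Besides the shell and the picture viewer there is one more tool, called after "Request:" as name(argument=value, ...), one argument or row to a line, values as JSON. play_rows: Moves the arm, as the interface text tells. Its arguments: {"type":"object","properties":{"translation":{"type":"array"},"turn":{"type":"array"},"fingers":{"type":"array"},"grip_force":{"type":"number"}},"required":["translation","turn","fingers"]}

```bash
mkdir -p pics; python3 - <<'E'
from bench import ctrl
import cv2,numpy as np
np.set_printoptions(precision=4,suppress=True)
s=ctrl.get_state();print(s)
for n in("scene","side","wrist"):
    cv2.imwrite(f"pics/{n}0.png",ctrl.get_image(n)); print(n,ctrl.camera_info(n))
E
```

```text
{'time': 0.0, 'joint_positions': array([ 0.0141,  0.3218, -0.0701,  1.4517,  0.0226,  1.3708, -0.0569]), 'qd': array([-0.0015,  0.0017, -0.    , -0.0001,  0.0009, -0.0007, -0.0001]), 'joint_torque': array([ -0.0003, -49.1285,  -0.4039, -31.2526,  -0.0641,   0.0438,
         0.0002]), 'position': array([ 0.6494, -0.    ,  0.2215]), 'tool_rot': array([-1.2107,  1.2105, -1.2083]), 'ft_force': array([ 0.0865,  0.0805, -0.8173]), 'torque': array([ 0.0235, -0.0074,  0.0262]), 'grip_width': 0.9954458564844425}
scene {'camera_matrix': array([[622.0197,   0.    , 306.2481],
       [  0.    , 622.0197, 237.3038],
       [  0.    ,   0.    ,   1.    ]]), 'k1': -0.13671932477159587, 'R': array([[ 0.4193,  0.9076, -0.0233],
       [ 0.5023, -0.2533, -0.8268],
       [-0.7563,  0.3349, -0.562 ]]), 't': array([-0.207 , -0.1293,  1.5111])}
side {'camera_matrix': array([[523.6349,   0.    , 318.9406],
       [  0.    , 523.6349, 241.0224],
       [  0.    ,   0.    ,   1.    ]]), 'k1': -0.1009203470545583, 'R': array([[ 0.9891, -0.1468,  0.0138],
       [-0.103 , -0.7546, -0.648 ],
       [ 0.1056,  0.6395, -0.7615]]), 't': array([-0.5475,  0.1435,  1.1132])}
wrist {'camera_matrix': array([[348.4155,   0.    , 322.5106],
       [  0.    , 348.4155, 234.9154],
       [  0.    ,   0.    ,   1.    ]]), 'k1': -0.041084491627494134, 'R': array([[ 1.    ,  0.001 , -0.0018],
       [ 0.0014, -0.9609,  0.2769],
       [-0.0014, -0.2769, -0.9609]]), 't': array([-0.6497, -0.0341,  0.3917])}
```

View pics/scene0.png

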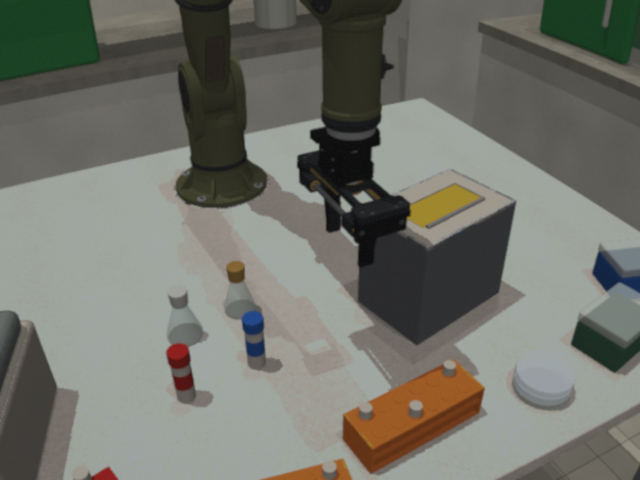

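View pics/side0.png

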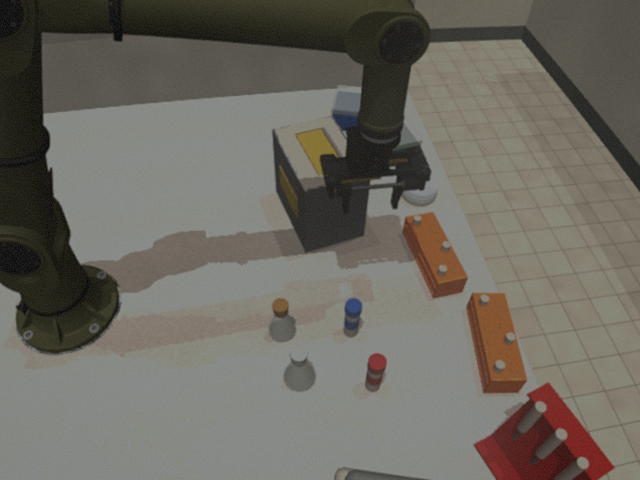

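View pics/wrist0.png

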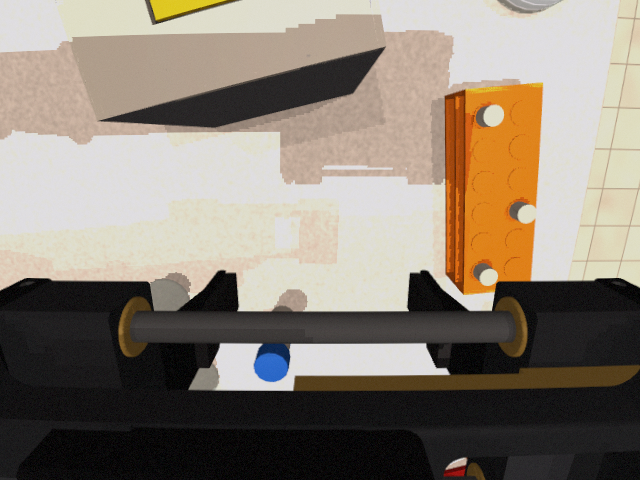

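The scene view shows the red tube with its cap at about (178,352) and foot near (185,398), the blue tube's cap at (253,318), flasks at (183,320) and (237,290), and the bin's flap around (447,205). I'll enlarge crops to read these more exactly.

```bash
python3 - <<'E'
import cv2,numpy as np
a=cv2.imread('pics/scene0.png');b=cv2.imread('pics/side0.png')
def crop(im,x,y,w,h,k): return cv2.resize(im[y:y+h,x:x+w],None,fx=k,fy=k,interpolation=cv2.INTER_CUBIC)
cv2.imwrite('pics/c1.png',crop(a,150,250,130,160,3.7)) 
cv2.imwrite('pics/c2.png',crop(a,350,160,180,120,4))
cv2.imwrite('pics/c3.png',crop(b,255,280,150,120,5))
cv2.imwrite('pics/c4.png',crop(b,265,105,120,145,4))
E
```

```text
(no output)
```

View pics/c1.png

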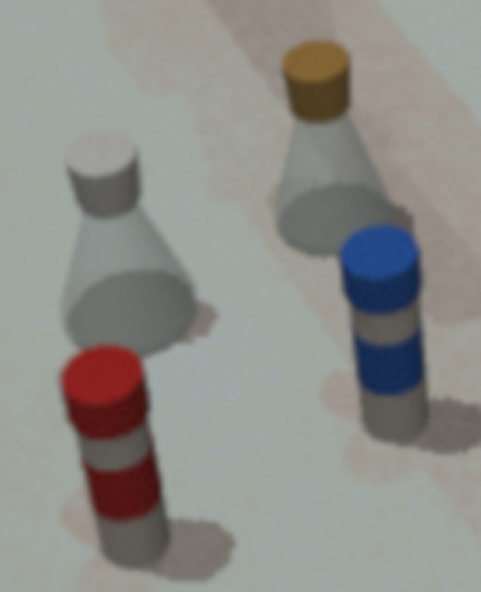

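View pics/c2.png

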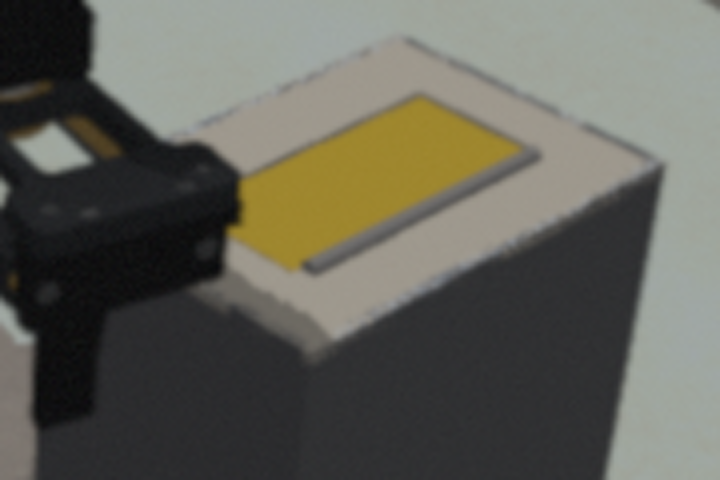

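View pics/c3.png

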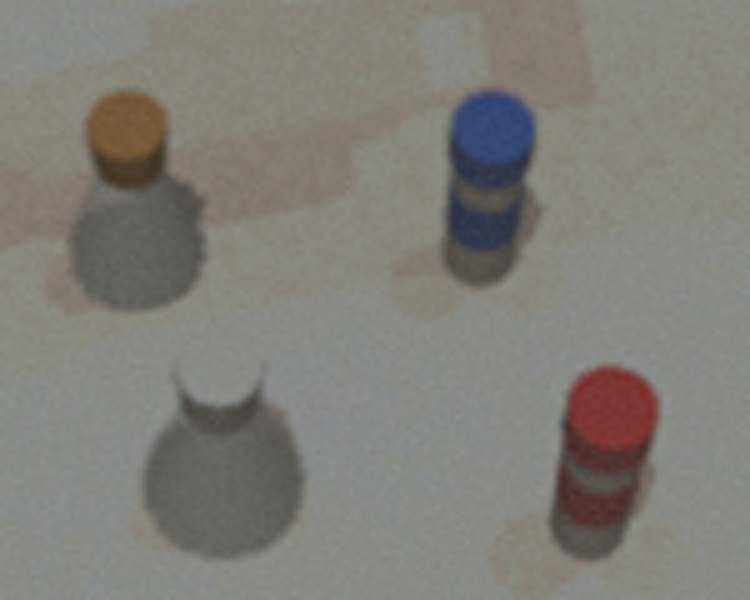

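View pics/c4.png

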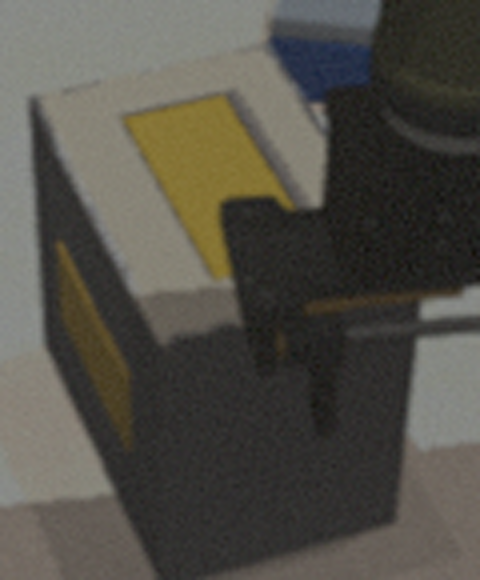

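```bash
cat > h.py <<'E'
import numpy as np,cv2
np.set_printoptions(precision=4,suppress=True)
from bench import ctrl
from scipy.spatial.transform import Rotation as Ro
def ray(info,p):
    K=info["camera_matrix"];
    u=cv2.undistortPoints(np.array([[p]],float),K,np.array([info["k1"],0,0,0]))[0,0]
    d=info["R"].T@np.array([u[0],u[1],1]);return -info["R"].T@info["t"],d/np.linalg.norm(d)
def onz(info,p,z):
    c,d=ray(info,p);return c+d*(z-c[2])/d[2]
def tri(obs):
    A=np.zeros((3,3));b=np.zeros(3)
    for i,p in obs:
        c,d=ray(i,p);P=np.eye(3)-np.outer(d,d);A+=P;b+=P@c
    return np.linalg.solve(A,b)
def pix(info,X):
    return cv2.projectPoints(np.array([X],float),cv2.Rodrigues(info["R"])[0],info["t"],info["camera_matrix"],np.array([info["k1"],0,0,0.]))[0][0,0]
E
cat > m1.py <<'E'
from h import *
a=ctrl.camera_info("scene");b=ctrl.camera_info("side")
f=lambda x0,y0,k:(lambda p:(x0+(p[0]+.5)/k-.5,y0+(p[1]+.5)/k-.5))
c1=f(150,250,3.7);c2=f(350,160,4);c3=f(255,280,5);c4=f(265,105,4)
for n,p,q in [("red",(104,377),(612,408)),("blue",(380,254),(492,130)),("white",(103,153),(221,366)),("brown",(316,62),(127,124))]:
    print(n,tri([(a,c1(p)),(b,c3(q))]),onz(a,c1(p),.1),onz(b,c3(q),.1))
for n,p in [("back",(405,38)),("right",(662,165)),("near",(322,352)),("flap1",(420,94)),("flap2",(527,150)),("hinge r",(540,155)),("hinge n",(308,270)),("flap n",(296,270))]:
    print(n,onz(a,c2(p),.2))
for n,p in [("left",(32,98)),("backr",(268,45)),("near",(165,345)),("fl",(122,115)),("fr",(228,93)),("fnear",(218,278))]:
    print(n,onz(b,c4(p),.2))
s=ctrl.get_state();print(Ro.from_rotvec(s["tool_rot"]).as_matrix())
E
python3 m1.py
```

```text
red [ 0.6185 -0.2631  0.097 ] [ 0.6211 -0.2627  0.1   ] [ 0.618  -0.2656  0.1   ]
blue [ 0.598  -0.1386  0.0966] [ 0.6005 -0.1382  0.1   ] [ 0.5975 -0.1425  0.1   ]
white [ 0.4813 -0.2263  0.0974] [ 0.4836 -0.2256  0.1   ] [ 0.4814 -0.229   0.1   ]
brown [ 0.4583 -0.1171  0.0965] [ 0.4621 -0.1176  0.1   ] [ 0.4583 -0.1204  0.1   ]
back [0.4889 0.2993 0.2   ]
right [0.6307 0.3301 0.2   ]
near [0.6797 0.1235 0.2   ]
flap1 [0.5348 0.2742 0.2   ]
flap2 [0.595  0.2862 0.2   ]
hinge r [0.6008 0.2886 0.2   ]
hinge n [0.6306 0.1503 0.2   ]
flap n [0.6284 0.1461 0.2   ]
left [0.4864 0.2937 0.2   ]
backr [0.6296 0.3263 0.2   ]
near [0.5358 0.0811 0.2   ]
fl [0.536  0.2711 0.2   ]
fr [0.5991 0.2835 0.2   ]
fnear [0.5701 0.1276 0.2   ]
[[-0.     -0.0014  1.    ]
 [-1.     -0.0001 -0.    ]
 [ 0.0001 -1.     -0.0014]]
```

The blue and red caps are located at about (0.599,-0.140) and (0.620,-0.264). The mouth is near (0.583,0.207) with a yaw of about 0.225, and the hinge is on its far (+x) side. First I'll turn the jaws so they close along the mouth's y.

Request:
play_rows(
  translation=[
    [0,0,0],
    [0,0,0],
    [0,0,0],
    [0,0,0],
    [0,0,0],
    [0,0,0],
    [0,0,0],
    [0,0,0],
    [0,0,0],
    [0,0,0],
  ],
  turn=[
    [0,0.12,0],
    [0,0.12,0],
    [0,0.12,0],
    [0,0.12,0],
    [0,0.12,0],
    [0,0.12,0],
    [0,0.12,0],
    [0,0.12,0],
    [0,0.12,0],
    [0,0.12,0],
  ],
  fingers=[1,1,1,1,1,1,1,1,1,1],
  grip_force=25,
)

```text
time: 0.98
position: [0.6498, 0.0, 0.2221]
tool_rot: [-0.374, 2.023, -2.023]
ft_force: [0.3, 0.1, 0.2]
grip_width: 1.001
```

Request:
play_rows(
  translation=[
    [0,0,0],
    [0,0,0],
    [0,0,0],
    [0,0,0],
    [0,0,0],
    [0,0,0],
    [0,0,0],
    [0,0,0],
    [0,0,0],
    [0,0,0],
  ],
  turn=[
    [0,0.073,0],
    [0,0.073,0],
    [0,0,0],
    [0,0,0],
    [0,0,0],
    [0,0,0],
    [0,0,0],
    [0,0,0],
    [0,0,0],
    [0,0,0],
  ],
  fingers=[1,1,1,1,1,1,1,1,1,1],
)

```text
time: 1.82
position: [0.65, -0.0001, 0.2226]
tool_rot: [-0.237, 2.102, -2.102]
ft_force: [-0.5, 0.4, 0.1]
grip_width: 1.002
```

```bash
cat > go.py <<'E'
from h import *
import sys
s=ctrl.get_state();T=Ro.from_rotvec(s["tool_rot"]).as_matrix()
print(s["time"],s["position"],s["joint_positions"],s["grip_width"],s["ft_force"]);print(T)
g=np.array([float(v) for v in sys.argv[1:4]])
print("tool-mm",T.T@(g-s["position"])*1000)
E
python3 go.py .6195 -.264 .2215
```

```text
1.8167 [ 0.65   -0.0001  0.2226] [-0.1224  0.3181  0.104   1.4562 -0.0331  1.3688 -1.3627] 1.0018219822655428 [-0.4772  0.3504  0.1264]
[[-0.9748  0.0002  0.2231]
 [-0.2231 -0.     -0.9748]
 [-0.0001 -1.      0.0001]]
tool-mm [ 88.6551   1.1302 250.4778]
```

Request:
play_rows(
  translation=[
    [9,0,25],
    [9,0,25],
    [9,0,25],
    [9,0,25],
    [9,0,25],
    [9,0,25],
    [9,0,25],
    [9,0,25],
    [9,0,25],
    [8,0,25],
  ],
  turn=[
    [0,0,0],
    [0,0,0],
    [0,0,0],
    [0,0,0],
    [0,0,0],
    [0,0,0],
    [0,0,0],
    [0,0,0],
    [0,0,0],
    [0,0,0],
  ],
  fingers=[1,1,1,1,1,1,1,1,1,1],
)

```text
time: 2.65
position: [0.6186, -0.265, 0.2228]
tool_rot: [-0.237, 2.102, -2.103]
ft_force: [1.2, 0.9, 0.6]
grip_width: 1.002
```

```bash
python3 go.py .6195 -.264 .070; python3 - <<'E'
from h import *
for n in("scene","side","wrist"):
    i=ctrl.camera_info(n); print(n,pix(i,[.6195,-.264,.1]),pix(i,[.583,.207,.2]))
    cv2.imwrite(f"pics/{n}1.png",ctrl.get_image(n))
a=cv2.imread('pics/scene1.png');b=cv2.imread('pics/side1.png')
def crop(im,x,y,w,h,k): return cv2.resize(im[y:y+h,x:x+w],None,fx=k,fy=k,interpolation=cv2.INTER_CUBIC)
cv2.imwrite('pics/d.png',np.hstack([crop(a,350,160,180,200,2.2),crop(b,265,105,160,200,2.2)]))
E
```

```text
2.65 [ 0.6186 -0.265   0.2228] [ 0.1925  0.3703  0.2305  1.3964 -0.0842  1.3842 -0.9225] 1.0023503986836042 [1.2248 0.9166 0.5729]
[[-0.9748  0.0003  0.2229]
 [-0.2229 -0.0001 -0.9748]
 [-0.0002 -1.      0.0002]]
tool-mm [ -1.0658 152.7675  -0.7721]
scene [176.6155 351.1038] [438.9848 204.6708]
side [377.6444 360.3135] [319.6177 149.5485]
wrist [315.1653 223.1096] [-332.3146  172.9511]
```

View pics/wrist1.png

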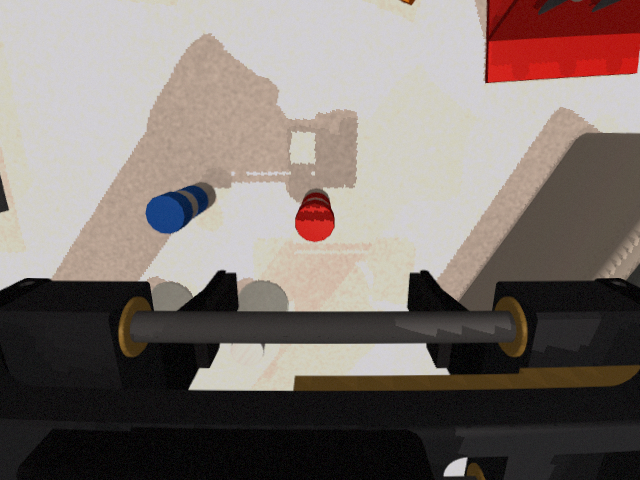

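View pics/d.png

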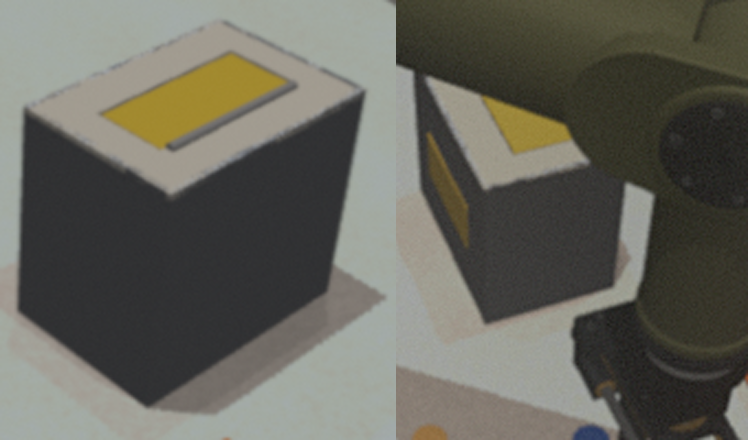

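View pics/scene1.png

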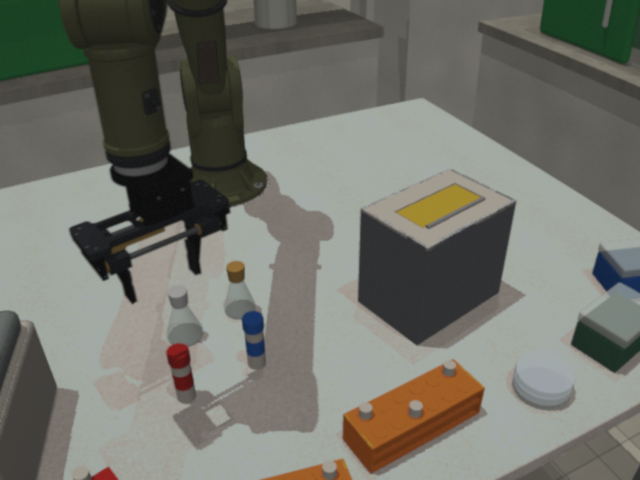

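The wrist view shows the red cap at (315,222), where I predicted (315,223). The bin top is now unobstructed in the scene view, so I'll refine the mouth estimate while I'm here.

```bash
python3 - <<'E'
from h import *
a=ctrl.camera_info("scene");b=ctrl.camera_info("side")
print(pix(a,ctrl.get_state()["position"]))
im=cv2.imread('pics/scene1.png')
c=lambda p:(350+(p[0]+.5)/2.2-.5,160+(p[1]+.5)/2.2-.5)
L=[onz(a,c(p),.2)[:2] for p in [(25,107),(225,20),(365,92),(170,197)]]
print(np.array(L),np.mean(L,0))
F=[onz(a,c(p),.2)[:2] for p in [(100,114),(232,52),(289,85),(165,149)]]
print(np.array(F),np.mean(F,0))
# least-squares fit of model corners (both cams) : lid 
from scipy.optimize import least_squares
f4=lambda p:(265+(p[0]+.5)/4-.5,105+(p[1]+.5)/4-.5)
P=L+F+[onz(b,f4(p),.2)[:2] for p in [(32,98),(268,45),(165,342),(122,115),(228,93),(218,278)]]
M=[(-75,-110),(-75,110),(75,110),(75,-110),(-32,-75),(-32,75),(30,75),(30,-75),(-75,110),(75,110),(-75,-110),(-32,75),(30,75),(-32,-75)]
M=np.array(M)/1000;P=np.array(P)
r=lambda v:((M@np.array([[np.cos(v[2]),np.sin(v[2])],[-np.sin(v[2]),np.cos(v[2])]])+v[:2])-P).ravel()
s=least_squares(r,[.583,.207,.22]);print(s.x);print(s.fun.reshape(-1,2)*1000)
hsv=cv2.cvtColor(im,cv2.COLOR_BGR2HSV);m=cv2.inRange(hsv,(20,120,80),(35,255,255));m[:,:380]=0;m[260:]=0
mo=cv2.moments(m,True);print(mo["m00"],onz(a,(mo["m10"]/mo["m00"],mo["m01"]/mo["m00"]),.2))
E
```

```text
[160.6792 285.4224]
[[0.5349 0.0856]
 [0.4888 0.3019]
 [0.6328 0.3294]
 [0.6811 0.117 ]] [0.5844 0.2085]
[[0.5687 0.1304]
 [0.536  0.2745]
 [0.5981 0.2831]
 [0.63   0.1471]] [0.5832 0.2088]
[0.5842 0.2071 0.2218]
[[ 0.3269 -2.3282]
 [-1.9656 -4.0466]
 [ 0.3204  1.4273]
 [ 0.4231 -0.693 ]
 [ 0.7948 -3.5817]
 [ 0.5079 -1.3339]
 [-1.1475  3.6824]
 [-0.0472 -6.5761]
 [ 0.3916  4.1608]
 [ 3.5241  4.6158]
 [-0.8538 -0.0307]
 [ 0.4863  2.0453]
 [-2.1476  3.3771]
 [-0.6136 -0.7185]]
1567.0 [0.5827 0.2046 0.2   ]
```

Request:
play_rows(
  translation=[
    [0,20,0],
    [0,20,0],
    [-1,20,-1],
    [0,20,0],
    [0,20,0],
    [0,20,0],
    [0,15,0],
    [0,10,0],
    [0,8,0],
    [0,0,0],
  ],
  turn=[
    [0,0,0],
    [0,0,0],
    [0,0,0],
    [0,0,0],
    [0,0,0],
    [0,0,0],
    [0,0,0],
    [0,0,0],
    [0,0,0],
    [0,0,0],
  ],
  fingers=[1,1,1,1,1,1,1,1,1,1],
)

```text
time: 3.63
position: [0.6192, -0.2611, 0.0679]
tool_rot: [-0.241, 2.104, -2.101]
ft_force: [-0.2, 1.0, -0.9]
grip_width: 1.003
```

Request:
play_rows(
  translation=[
    [0,0,1],
    [0,0,1],
    [0,0,0],
    [0,0,0],
    [0,0,0],
    [0,0,0],
    [0,0,0],
    [0,0,0],
    [0,0,0],
    [0,0,0],
  ],
  turn=[
    [0,0,0],
    [0,0,0],
    [0,0,0],
    [0,0,0],
    [0,0,0],
    [0,0,0],
    [0,0,0],
    [0,0,0],
    [0,0,0],
    [0,0,0],
  ],
  fingers=[1,0.6,0.2,-0.1,-0.4,-0.7,-1,-1,-1,-1],
  grip_force=25,
)

```text
time: 4.47
position: [0.6202, -0.2643, 0.0696]
tool_rot: [-0.237, 2.102, -2.102]
ft_force: [-0.8, 0.8, -0.0]
grip_width: 0.399
```

```bash
python3 - <<'E'
from h import *
for n in("scene","wrist"):
    cv2.imwrite(f"pics/{n}2.png",ctrl.get_image(n))
a=cv2.imread('pics/scene2.png')[240:420,90:300]
w=cv2.imread('pics/wrist2.png')
cv2.imwrite('pics/e.png',np.hstack([cv2.resize(a,(420,360)),cv2.resize(w,(380,360))]))
E
python3 go.py .6195 -.264 .32
```

```text
4.5667 [ 0.6202 -0.2643  0.0696] [ 0.2015  0.4791  0.2131  1.5625 -0.109   1.1116 -0.9063] 0.3809932082110917 [-0.8382 -0.2172 -0.0721]
[[-0.9748  0.      0.223 ]
 [-0.223   0.     -0.9748]
 [-0.     -1.      0.    ]]
tool-mm [   0.614  -250.4424   -0.4412]
```

View pics/e.png

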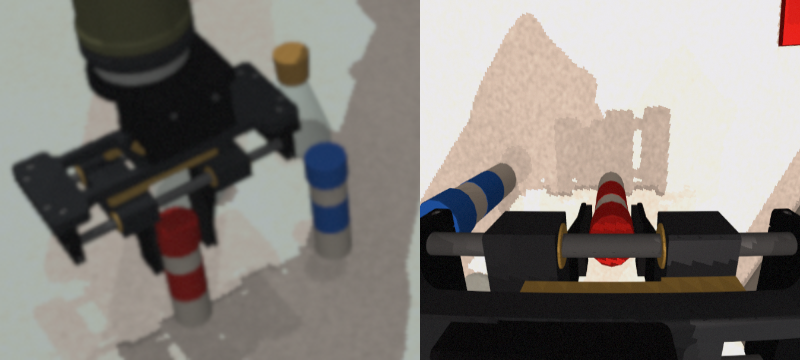

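The jaws straddle the cap (wrist view: cap between pads near (610,240) of the montage) and the opening is about 33 mm. I'll let the grip settle and then lift.

Request:
play_rows(
  translation=[
    [0,0,0],
    [0,0,0],
    [0,-4,0],
    [0,-8,0],
    [0,-12,0],
    [0,-16,0],
    [0,-20,0],
    [0,-20,0],
    [0,-20,0],
    [0,-20,0],
  ],
  turn=[
    [0,0,0],
    [0,0,0],
    [0,0,0],
    [0,0,0],
    [0,0,0],
    [0,0,0],
    [0,0,0],
    [0,0,0],
    [0,0,0],
    [0,0,0],
  ],
  fingers=[-1,-1,-1,-1,-1,-1,-1,-1,-1,-1],
)

```text
time: 5.4
position: [0.6204, -0.2645, 0.1922]
tool_rot: [-0.236, 2.101, -2.103]
ft_force: [0.9, 0.2, -1.0]
grip_width: 0.378
```

Request:
play_rows(
  translation=[
    [0,-20,0],
    [0,-20,0],
    [0,-20,0],
    [0,-20,0],
    [0,-20,0],
    [0,-15,0],
    [0,-10,0],
    [0,-5,0],
    [0,0,0],
    [0,0,0],
  ],
  turn=[
    [0,0,0],
    [0,0,0],
    [0,0,0],
    [0,0,0],
    [0,0,0],
    [0,0,0],
    [0,0,0],
    [0,0,0],
    [0,0,0],
    [0,0,0],
  ],
  fingers=[-1,-1,-1,-1,-1,-1,-1,-1,-1,-1],
)

```text
time: 6.23
position: [0.62, -0.2643, 0.3191]
tool_rot: [-0.238, 2.103, -2.102]
ft_force: [-0.2, -0.7, -0.9]
grip_width: 0.379
```

```bash
python3 - <<'E'
from h import *
for n in("scene","wrist"):
    cv2.imwrite(f"pics/{n}3.png",ctrl.get_image(n))
a=cv2.imread('pics/scene3.png')[160:400,40:320]
w=cv2.imread('pics/wrist3.png')
cv2.imwrite('pics/f.png',np.hstack([cv2.resize(a,(420,360)),cv2.resize(w,(380,360))]))
E
python3 go.py .581 .206 .32
```

```text
6.3333 [ 0.6197 -0.2641  0.3182] [ 0.193   0.3533  0.2382  1.2313 -0.0816  1.5684 -0.9285] 0.3836050391669443 [ 0.8482 -0.2844 -0.7065]
[[-0.9748 -0.0021  0.223 ]
 [-0.223   0.0008 -0.9748]
 [ 0.0018 -1.     -0.0012]]
tool-mm [ -67.0563   -1.3452 -466.8524]
```

View pics/f.png

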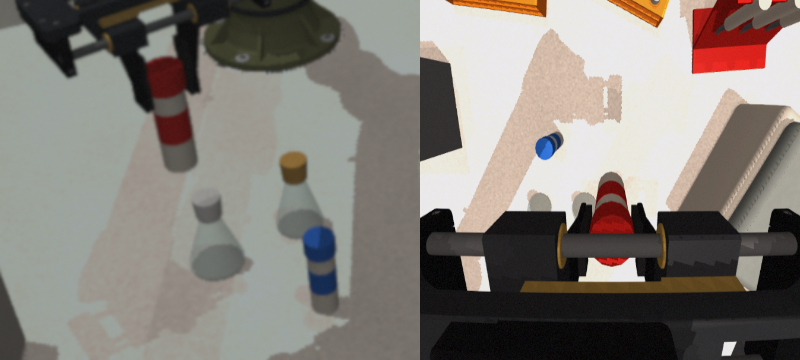

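The tube hangs upright in the jaws (montage, about (172,115)) and the blue tube is still standing. Next I carry it over the mouth.

Request:
play_rows(
  translation=[
    [-1,0,-8],
    [-2,0,-15],
    [-3,0,-22],
    [-4,0,-28],
    [-4,0,-28],
    [-4,0,-28],
    [-4,0,-28],
    [-4,0,-28],
    [-4,0,-28],
    [-4,0,-28],
  ],
  turn=[
    [0,0,0],
    [0,0,0],
    [0,0,0],
    [0,0,0],
    [0,0,0],
    [0,0,0],
    [0,0,0],
    [0,0,0],
    [0,0,0],
    [0,0,0],
  ],
  fingers=[-1,-1,-1,-1,-1,-1,-1,-1,-1,-1],
)

```text
time: 7.17
position: [0.5986, -0.0185, 0.3194]
tool_rot: [-0.24, 2.102, -2.101]
ft_force: [0.0, 0.3, -0.5]
grip_width: 0.383
```

Request:
play_rows(
  translation=[
    [-4,0,-28],
    [-4,0,-28],
    [-4,0,-28],
    [-4,0,-28],
    [-4,0,-28],
    [-4,0,-28],
    [-4,0,-28],
    [-3,0,-20],
    [-2,0,-10],
    [0,0,0],
  ],
  turn=[
    [0,0,0],
    [0,0,0],
    [0,0,0],
    [0,0,0],
    [0,0,0],
    [0,0,0],
    [0,0,0],
    [0,0,0],
    [0,0,0],
    [0,0,0],
  ],
  fingers=[-1,-1,-1,-1,-1,-1,-1,-1,-1,-1],
)

```text
time: 8.0
position: [0.5796, 0.2103, 0.3191]
tool_rot: [-0.245, 2.101, -2.098]
ft_force: [0.4, -0.5, -0.4]
grip_width: 0.378
```

```bash
python3 - <<'E'
from h import *
for n in("scene","wrist","side"):
    cv2.imwrite(f"pics/{n}4.png",ctrl.get_image(n))
a=cv2.imread('pics/scene4.png')[60:340,300:540]
w=cv2.imread('pics/wrist4.png')
cv2.imwrite('pics/g.png',np.hstack([cv2.resize(a,(360,420)),cv2.resize(w,(420,420))]))
E
python3 go.py .581 .2065 .141
```

```text
8.15 [0.5816 0.2041 0.3195] [-0.3458  0.2234 -0.0436  1.3813  0.0111  1.5374 -1.7366] 0.3785595168611206 [ 0.7554 -0.2951 -0.7694]
[[-0.9753  0.0002  0.221 ]
 [-0.221  -0.0015 -0.9753]
 [ 0.0001 -1.      0.0015]]
tool-mm [  0.0298 178.5454  -2.7676]
```

View pics/g.png

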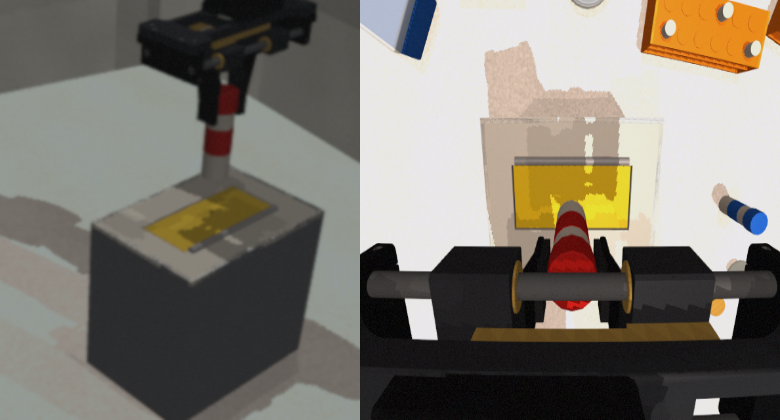

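View pics/side4.png

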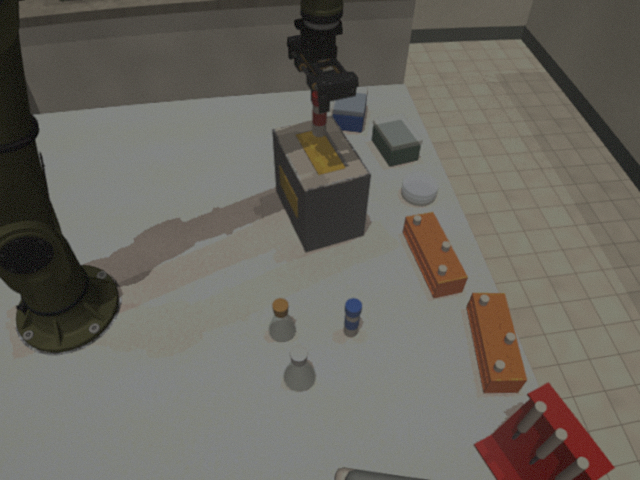

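```bash
python3 - <<'E'
from h import *
i=ctrl.camera_info("wrist")
for p in [(233,263),(414,262),(232,189),(414,188)]: print(onz(i,p,.2))
w=cv2.imread('pics/wrist4.png')[160:290,200:450]
y=.222;R=np.array([[np.cos(y),-np.sin(y)],[np.sin(y),np.cos(y)]])
for q in [(-.032,-.075),(-.032,.075),(.032,.075),(.032,-.075)]:
    X=np.r_[R@np.array(q)+[.584,.207],.2]; p=pix(i,X)-[200,160]
    print(q,p); cv2.circle(w,tuple(int(round(v)) for v in p),2,(255,0,0),-1)
cv2.imwrite('pics/k.png',cv2.resize(w,None,fx=3,fy=3))
E
```

```text
[0.5349 0.273  0.2   ]
[0.5705 0.1203 0.2   ]
[0.5984 0.2836 0.2   ]
[0.6321 0.1391 0.2   ]
(-0.032, -0.075) [206.4742 101.7152]
(-0.032, 0.075) [ 33.1371 101.4791]
(0.032, 0.075) [27.7396 27.6626]
(0.032, -0.075) [211.8101  27.9412]
```

View pics/k.png

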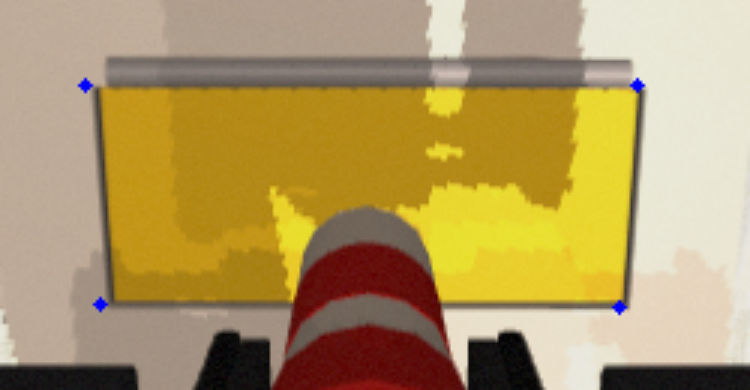

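The predicted mouth corners (blue dots) lie within a few mm of the real opening, and the tube is centred over it. Now I push down with a firmer grip.

Request:
play_rows(
  translation=[
    [0,5,0],
    [0,10,0],
    [0,12,0],
    [0,12,0],
    [0,12,0],
    [0,12,0],
    [0,12,0],
    [0,12,0],
    [0,12,0],
    [0,12,0],
  ],
  turn=[
    [0,0,0],
    [0,0,0],
    [0,0,0],
    [0,0,0],
    [0,0,0],
    [0,0,0],
    [0,0,0],
    [0,0,0],
    [0,0,0],
    [0,0,0],
  ],
  fingers=[-1,-1,-1,-1,-1,-1,-1,-1,-1,-1],
  grip_force=40,
)

```text
time: 8.98
position: [0.5808, 0.2059, 0.2069]
tool_rot: [-0.239, 2.103, -2.103]
ft_force: [-1.7, 0.5, -0.7]
grip_width: 0.376
```

```bash
python3 - <<'E'
from h import *
for n in("scene","wrist"):
    cv2.imwrite(f"pics/{n}5.png",ctrl.get_image(n))
a=cv2.imread('pics/scene5.png')[60:340,300:540]
w=cv2.imread('pics/wrist5.png')
cv2.imwrite('pics/l.png',np.hstack([cv2.resize(a,(360,420)),cv2.resize(w,(420,420))]))
E
python3 go.py .581 .2055 .143
```

```text
9.0833 [0.5793 0.2053 0.2049] [-0.343   0.2598 -0.0488  1.5632  0.0127  1.3252 -1.7391] 0.3732492311493575 [-2.1784 -0.2856 -1.7783]
[[-0.9748 -0.0059  0.2232]
 [-0.2232 -0.0021 -0.9748]
 [ 0.0063 -1.      0.0008]]
tool-mm [-2.0512 61.901   0.127 ]
```

View pics/l.png

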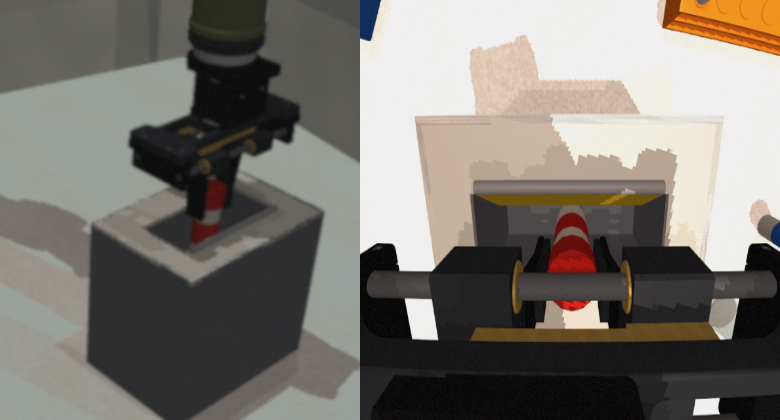

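The flap swings down ahead of the tube (yellow edge at about (570,200) in the montage), and the tube is upright in the opening. I'll push on to full depth.

Request:
play_rows(
  translation=[
    [0,10,0],
    [0,10,0],
    [0,10,0],
    [0,10,0],
    [0,8,0],
    [0,6,0],
    [0,4,0],
    [0,2,0],
    [0,0,0],
    [0,0,0],
  ],
  turn=[
    [0,0,0],
    [0,0,0],
    [0,0,0],
    [0,0,0],
    [0,0,0],
    [0,0,0],
    [0,0,0],
    [0,0,0],
    [0,0,0],
    [0,0,0],
  ],
  fingers=[-1,-1,-1,-1,-1,-1,-1,-1,-1,-1],
)

```text
time: 9.92
position: [0.5812, 0.2058, 0.1485]
tool_rot: [-0.238, 2.103, -2.103]
ft_force: [-2.0, -0.1, -2.0]
grip_width: 0.376
```

```bash
python3 - <<'E'
from h import *
for n in("scene","wrist"):
    cv2.imwrite(f"pics/{n}6.png",ctrl.get_image(n))
a=cv2.imread('pics/scene6.png')[60:340,300:540]
w=cv2.imread('pics/wrist6.png')
cv2.imwrite('pics/m.png',np.hstack([cv2.resize(a,(360,420)),cv2.resize(w,(420,420))]))
E
python3 go.py .581 .2055 .143
```

```text
10.0167 [0.5813 0.2058 0.1487] [-0.3421  0.2954 -0.0497  1.6332  0.0155  1.2135 -1.7411] 0.3800322361243858 [-2.7055 -1.3127 -1.093 ]
[[-0.9748 -0.0001  0.223 ]
 [-0.223  -0.0001 -0.9748]
 [ 0.0001 -1.      0.0001]]
tool-mm [0.3586 5.6642 0.2562]
```

View pics/m.png

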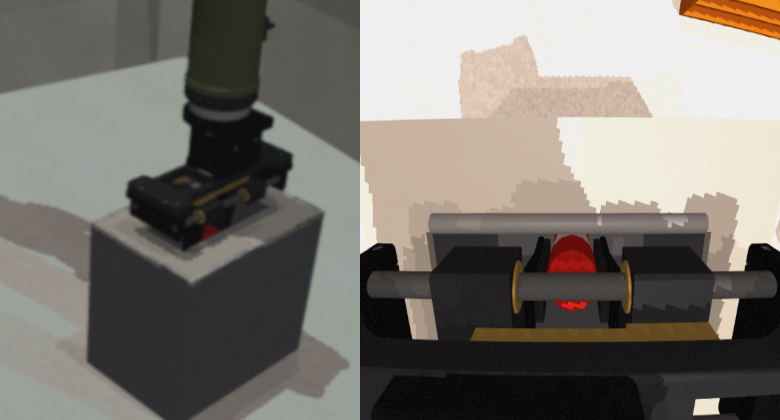

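The cap is about 21 mm below the top, held in the open flap. I'll go 4 mm further, then release.

Request:
play_rows(
  translation=[
    [0,2,0],
    [0,2,0],
    [0,0,0],
    [0,0,0],
    [0,0,0],
    [0,0,0],
    [0,0,0],
    [0,0,0],
    [0,0,0],
    [0,0,0],
  ],
  turn=[
    [0,0,0],
    [0,0,0],
    [0,0,0],
    [0,0,0],
    [0,0,0],
    [0,0,0],
    [0,0,0],
    [0,0,0],
    [0,0,0],
    [0,0,0],
  ],
  fingers=[-1,-1,-1,0.5,0.5,0.5,0.5,0.5,0.5,0.5],
)

```text
time: 10.85
position: [0.5815, 0.2059, 0.1446]
tool_rot: [-0.237, 2.102, -2.102]
ft_force: [-1.4, -0.3, 1.6]
grip_width: 0.736
```

```bash
python3 - <<'E'
from h import *
for n in("scene","wrist"):
    cv2.imwrite(f"pics/{n}7.png",ctrl.get_image(n))
a=cv2.imread('pics/scene7.png')[60:340,300:540]
w=cv2.imread('pics/wrist7.png')
cv2.imwrite('pics/n.png',np.hstack([cv2.resize(a,(360,420)),cv2.resize(w,(420,420))]))
E
python3 go.py .581 .2055 .143
```

```text
10.95 [0.5814 0.2058 0.1446] [-0.3421  0.2986 -0.0497  1.6376  0.0158  1.2057 -1.7412] 0.7444635236820659 [-0.6793  0.6707  0.3781]
[[-0.9748  0.0002  0.223 ]
 [-0.223  -0.0001 -0.9748]
 [-0.0001 -1.      0.0001]]
tool-mm [0.5049 1.5994 0.2405]
```

View pics/n.png

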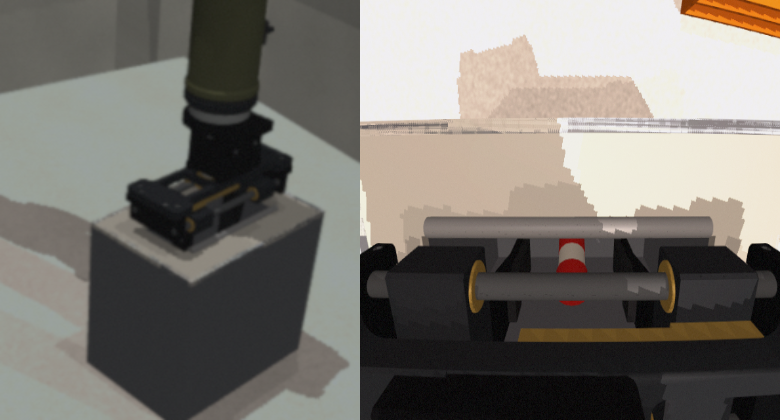

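The tube has left the jaws and sits lower (cap now small, about (570,290)). The flap rests on the fingers, so I withdraw straight up.

Request:
play_rows(
  translation=[
    [0,-6,0],
    [0,-12,0],
    [0,-15,0],
    [0,-15,0],
    [0,-15,0],
    [0,-15,0],
    [0,-15,0],
    [0,-15,0],
    [0,-15,0],
    [0,-15,0],
  ],
  turn=[
    [0,0,0],
    [0,0,0],
    [0,0,0],
    [0,0,0],
    [0,0,0],
    [0,0,0],
    [0,0,0],
    [0,0,0],
    [0,0,0],
    [0,0,0],
  ],
  fingers=[0.5,0.5,0.5,0.5,0.5,0.5,0.5,0.5,0.5,0.5],
)

```text
time: 11.78
position: [0.5821, 0.2061, 0.2851]
tool_rot: [-0.234, 2.102, -2.1]
ft_force: [0.5, 0.1, -0.3]
grip_width: 0.751
```

```bash
python3 - <<'E'
from h import *
for n in("scene","wrist"):
    cv2.imwrite(f"pics/{n}8.png",ctrl.get_image(n))
a=cv2.imread('pics/scene8.png')[60:340,300:540]
w=cv2.imread('pics/wrist8.png')
cv2.imwrite('pics/o.png',np.hstack([cv2.resize(a,(360,420)),cv2.resize(w,(420,420))]))
E
python3 go.py .581 .2055 .32
```

```text
11.8833 [0.5834 0.2066 0.2871] [-0.3449  0.2269 -0.0466  1.4406  0.0107  1.4661 -1.7374] 0.7541545511016847 [0.7702 1.1671 0.2472]
[[-0.9748  0.0077  0.2228]
 [-0.2228  0.0029 -0.9749]
 [-0.0081 -1.     -0.0011]]
tool-mm [  2.3251 -32.9063   0.527 ]
```

View pics/o.png

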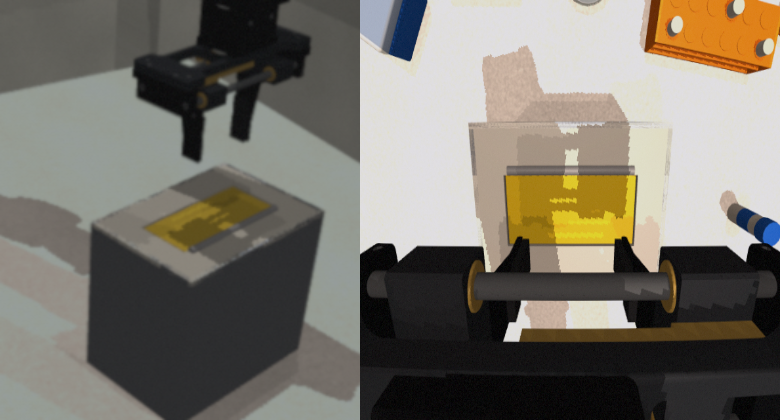

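The flap is shut flush in both views, the jaws are empty and clear, and the blue tube is standing. I'll wait a moment for everything to come to rest, then check once more.

Request:
play_rows(
  translation=[
    [0,-5,0],
    [0,-5,0],
    [0,0,0],
    [0,0,0],
    [0,0,0],
    [0,0,0],
    [0,0,0],
    [0,0,0],
    [0,0,0],
    [0,0,0],
  ],
  turn=[
    [0,0,0],
    [0,0,0],
    [0,0,0],
    [0,0,0],
    [0,0,0],
    [0,0,0],
    [0,0,0],
    [0,0,0],
    [0,0,0],
    [0,0,0],
  ],
  fingers=[0.5,0.5,0.5,0.5,0.5,0.5,0.5,0.5,0.5,0.5],
)

```text
time: 12.72
position: [0.5814, 0.2059, 0.2925]
tool_rot: [-0.237, 2.102, -2.103]
ft_force: [0.5, -0.2, -0.5]
grip_width: 0.751
```

Request:
play_rows(
  translation=[
    [0,0,0],
    [0,0,0],
    [0,0,0],
    [0,0,0],
    [0,0,0],
    [0,0,0],
    [0,0,0],
    [0,0,0],
    [0,0,0],
    [0,0,0],
  ],
  turn=[
    [0,0,0],
    [0,0,0],
    [0,0,0],
    [0,0,0],
    [0,0,0],
    [0,0,0],
    [0,0,0],
    [0,0,0],
    [0,0,0],
    [0,0,0],
  ],
  fingers=[0.5,0.5,0.5,0.5,0.5,0.5,0.5,0.5,0.5,0.5],
)

```text
time: 13.55
position: [0.5814, 0.2058, 0.2926]
tool_rot: [-0.237, 2.102, -2.103]
ft_force: [0.5, 0.5, 0.2]
grip_width: 0.75
```

```bash
python3 - <<'E'
from h import *
cv2.imwrite("pics/scene9.png",ctrl.get_image("scene"))
def bl(f):
    h=cv2.cvtColor(cv2.imread(f),cv2.COLOR_BGR2HSV);m=cv2.inRange(h,(105,120,50),(125,255,255));m[:,:200]=0;m[:,300:]=0
    M=cv2.moments(m,True);return M["m00"],M["m10"]/M["m00"],M["m01"]/M["m00"]
print(bl("pics/scene0.png"),bl("pics/scene9.png"))
E
```

```text
(605.0, 253.29421487603307, 330.88595041322316) (604.0, 253.28973509933775, 330.8841059602649)
```

View pics/scene9.png

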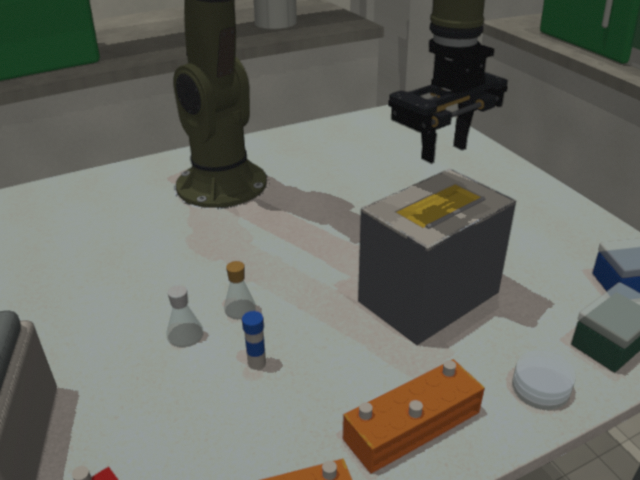

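The red tube is gone from the bench, the flap at (440,205) is shut, and the blue tube at (254,340) hasn't moved. The gripper is clear of everything.

```bash
python3 -c "
from bench import ctrl
print(ctrl.close_job())"
```

```text
the job is handed in; nothing more can be done
None
```

I threw away the red-capped tube and handed the job in at about 13.6 s. I held it by the cap and pushed it down through the flap until the cap was about 25 mm below the bin's top. Then I let go and drew the fingers straight up.

**Last checks:**
- **Flap:** it looks flush and shut in the scene and wrist pictures.
- **Red tube:** it is no longer on the bench or in the jaws. After release, the wrist camera showed it lower in the bin. The shut flap hides it now, so its final pose and rest are inferred, not seen.
- **Blue tube:** it still stands upright, and its position in the scene picture has shifted by less than 0.01 pixel since the start.
- **Robot:** the gripper is about 90 mm above the bin with force readings near zero, so it touches nothing.

No check failed. The two cameras' estimates of positions differed by up to about 7 mm, which the opening's clearance absorbed.

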